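# Load the pattern pawn into the copying scanner and hold its recessed scan button

## Robot

A 7-joint arm with a two-finger parallel gripper is mounted at the origin on the work surface. World frame = base frame: x ahead of the robot, y to its left, z up, the work surface at z = 0. Lengths are in m, angles in degrees, forces in N, time in s.
With the tool pointing down it reaches from about 0.425 to 0.875 m from the base axis. Payload 4.7 kg.
Tool frame: the origin (TCP) lies between the finger pads; the fingertips stand 25 mm ahead of it and the grasp point (between the pads) lies 6 mm ahead of it (env.tip_reach is the distance from the TCP to the fingertips, in m); z points along the fingers, y is the direction in which the jaws open and shut (so a half turn about z gives the same grasp; the last joint's range is limited). The gripper opens to 87 mm and grips with 3 to 60 N. Pads are 19 mm wide; open, the fingers measure 117 mm over their backs; the gripper's body (75 mm by 190 mm) begins 51 mm behind the grasp point.
Start: joints at [-71.385, 18.392, -4.016, 83.108, 1.295, 78.541, -3.26], TCP at [0.199, 0.619, 0.248] pointing down, gripper open.
Joint ranges: [-163.93, 163.93], [-17.29, 119.83], [-79.2, 71.16], [3.27, 140.29], [-89.18, 269.18], [5.43, 117.66], [-154.24, 154.24]. Speed limits (degrees/s): [147.25, 147.25, 180, 180, 180, 180, 180].

## Interface

Orientations are given as [roll, pitch, yaw] about the fixed x, y, z axes, in that order (R = Rz(yaw) Ry(pitch) Rx(roll)).
In Python, from cell import env, viewer, job gives the robot as it stands.
- The arm moves only by the tool move_arm, never from a script. Its argument "steps" is a list of rows, each a list of 7 numbers: the finger opening in cm, from 0 to 8.7, then the shift along the tool's x, y, z in cm, then the turn, a rotation vector about the tool's x, y, z in rad. In form: [[fingers, tx, ty, tz, wx, wy, wz], ...]. A call has 1 to 5 rows; each row shifts and turns the commanded pose from where the row before left it, along the tool's axes as they then stand; what a row does not reach is not made up. A row lasts 1/12 s, in which the tool goes at most 41.7 mm and 7.16 degrees, less where a joint would pass 70% of its speed; a pose out of reach is approached as far as the arm can. A call is refused whole if a number of a shift passes 4.17 or a number of a turn 0.125, either way. A call with a gripper value outside its range is refused whole. The fingers move at their own pace and stop on an object; "force" is the grip in N (left out, the last holds). Time passes only in rows, so rows that do not move let the fingers close. It gives the time, the measured TCP pose, the force and the opening at its end, in the units of the state.
- env.get_obs(): the state, without advancing time (a new reading comes with each control period).
- viewer.read_camera(name): name is "side" or "top" or "wrist"; returns a dict with "img" (420x560x3 uint8, red, green, blue), "vfov" (degrees; the focal length in pixels is half the picture's height over the tangent of half this angle, whatever the lens; pixels are square), "cx", "cy" (the principal point, pixels), "k1" (the pictures are not rectified: a ray, as slopes to the right and down, at radius r is drawn at 1 + k1 r^2 times it, then the intrinsics apply), "extrinsics" (4x4, takes a point from world to camera coordinates); the wrist camera has in their place "mount" (4x4, takes a point from camera to tool coordinates, whose origin is the TCP and whose axes are the flange's). Camera axes: x right, y down, z forward; pixel columns grow to the right and rows downward; lengths in m; the calibration is good to about 2 mm. A picture is of the moment at which its call begins: read the wrist's pose just before it. There is no depth.
- job.sign_off(): hands the job in, once; it reports no verdict.
The state is a dict: "time_s": time; "qpos": joint angles; "joint_velocities": joint speeds; "effort": joint torques, N m; "tool_pos": TCP position; "tool_rot": TCP orientation; "force": force on the tool from outside, world axes, zero at the start; "wrist_torque": the same for the moment, N m; "grip_width": finger opening in m.
Only numpy, scipy, OpenCV 4.12 (cv2) and the standard library are available. Lean on these libraries where they do the work, as an engineer would, in place of code of your own. Each camera call takes 0.05 s, during which the arm holds its last target.

## Task

Pluck the ball-headed pawn from the pocket tray, stand it upright in the scanner's round nest and let go of it, leaving the other pieces in their pockets. Then take the stylus out of its stand, reach its tip down through the scanner's guard tube and press the recessed scan button fully down. Finish like that: still gripping the stylus and holding the button down, with the pawn standing in the nest.

Things in the scene. Friction and masses are not known exactly. Their poses are not given: they have to be found in the camera images.
- scanner: Fixed, flat grey and aluminium bench unit, 140 (x) x 240 (y) x 30 mm high; origin at the centre of its underside, on the bench. Its deck, 30 mm above the bench, has the open nest towards +y and the guard tube towards -y; midway between them, towards +x (centre at x 52 mm), stands a sensor post 26 x 34 mm whose top is 115 mm above the bench.
- nest (a point): Centre of the floor of the nest: a round recess in the scanner's deck, 26 mm in diameter and 10 mm deep (floor 20 mm above the bench).
- tube_mouth (a point): Centre of the top rim of the guard tube: an upright grey tube, 36 mm outside, 18 mm bore, its rim 60 mm above the bench (30 mm above the deck). The bore goes straight down to the button, whose top lies 33 mm below the rim when not pressed.
- button_top (a point): Centre of the top face of the scan button, a black spring button 16 mm across at the bottom of the guard tube's bore; moves with the button.
- scan_button (a joint): Travel of the scan button in m: 0 released, 0.005 fully down against its stop. It moves straight down; the spring takes 1.8 N to start and 4.8 N to be fully down, and pushes it up again when let go.
- tray: Fixed dark wooden pocket tray, 204 (x) x 62 (y) x 20 mm high, origin at the centre of its underside; may stand on either side of the scanner. Four round pockets in a row along its x axis, at x = -72, -24, 24 and 72 mm, each 30 mm in diameter and 14 mm deep (floor 6 mm above the bench).
- pawn: The pawn: turned wooden piece 50 mm tall with a ball head 20 mm across (centre 40 mm above its foot), a slim neck 10 mm across and a round foot 22 mm across. Loose, about 25 g. Origin at the centre of its underside, z up along its axis. All four pieces are of the same pale wood and stand upright each in a pocket of the tray; which one stands in which pocket varies. 
- rook: Bystander in the tray: 48 mm tall, with a flat-topped cylindrical head 22 mm across on a thick stem; foot 22 mm across. Origin at the centre of its underside.
- bishop: Bystander in the tray: 56 mm tall, slim, with a pointed cone head 17 mm across; foot 22 mm across. Origin at the centre of its underside.
- blank: Bystander in the tray: an uncut plain cylinder, 22 mm across and 44 mm tall. Origin at the centre of its underside.
- stand: Fixed square dark wooden block, 70 x 70 x 60 mm high, with one hole in the middle of its top, 16 mm in diameter and 55 mm deep, that holds the stylus; origin at the centre of its underside. It stands on the other side of the scanner from the tray.
- stylus: Stylus, 118 mm long, about 50 g, standing upright in the stand: steel shank 10 mm in diameter and 50 mm long below, a brass collar 24 mm across and 6 mm thick that rests on the stand's top, and above it a round wooden handle 20 mm in diameter, from 56 to 118 mm above the tip. Origin at the tip, z along the axis towards the handle (up).
- stylus_tip (a point): The lower tip of the stylus's shank (same point as the stylus's origin).
Mind the look-alikes: they are no part of the job. What is shaped like the pawn but yellow is not meant.

How it is judged (in metres and radians):
On the way, in this order (a step that is already met when the one before it is completed fails the run):
1. the pawn stands in the nest, let go (horizontal distance between pawn and nest below 0.005 m and z of pawn in the frame of nest below 0.003 m and angle between pawn's own z axis and vertical below 0.12 rad and contact force between the fingers and pawn below 0.1 N), for 0.3 s.
2. the gripped stylus holds the scan button down (value of joint scan_button above 0.004 m and distance between stylus_tip and button_top below 0.009 m and contact force between stylus and scanner above 1.5 N and contact force between the fingers and stylus above 2 N), for 0.5 s.
At the end, for the whole second after the job is handed in: Pawn released in the nest: within 5 mm of its centre, foot under 3 mm above its floor, tilt under 0.12 rad. Scan button more than 4 of its 5 mm down, stylus tip within 9 mm of the centre of its top, over 1.5 N between stylus and scanner, fingers gripping the stylus with over 2 N (all of step 1 and all of step 2); the arm keeps its last pose, push and grip.
It fails at once if the rook is shifted more than 20 mm (distance of rook from where it was at the start of the episode above 0.02 m).
It fails at once if the bishop is shifted more than 20 mm (distance of bishop from where it was at the start of the episode above 0.02 m).
It fails at once if the blank is shifted more than 20 mm (distance of blank from where it was at the start of the episode above 0.02 m).
It also fails if it takes over 54 s, if anything falls off the work surface, if the arm or the gripper's body presses on something with over 40 N, if the wrist force passes 120 N, or if a joint passes its speed limit or range.

## Working session

There is one attempt and no reset: what is moved stays moved. The work goes in short steps, Python scripts to look and compute and a tool call to move; the robot and the scene stay as the last step left them, time stands still between calls to the robot, and variables do not carry over. Pictures are saved under pics/ and viewed, and the job is handed in when it is done.

Besides the shell and the picture viewer there is one more tool, called after ">>>" as a command line: name --pt "numbers of a row" for each row, then --argument value for the rest. move_arm: Moves the arm, as the interface text tells. Its arguments: {"type":"object","properties":{"steps":{"type":"array"},"force":{"type":"number"}},"required":["steps"]}

```bash
mkdir -p pics; ls
python3 - <<'E'
from cell import env, viewer, job
import cv2
o=env.get_obs(); print(o['time_s'],o['tool_pos'],o['tool_rot'],o['grip_width'],env.tip_reach)
for n in ["side","top","wrist"]:
    d=viewer.read_camera(n); cv2.imwrite(f"pics/{n}0.png",d['img'][:,:,::-1])
    print(n,{k:v for k,v in d.items() if k!='img'})
E
```

```text
pics
0.0 [0.19867308 0.61835375 0.24643083] [-1.79887729e+02  7.51109759e-03  1.62195277e+02] 0.0865378175018835 0.025
side {'vfov': 57.53179870202321, 'cx': 274.341700591434, 'cy': 214.30397884598182, 'k1': -0.10073793758079833, 'extrinsics': array([[-0.98342248, -0.18067699, -0.01536375,  0.51030031],
       [-0.09833404,  0.60257639, -0.79197986,  0.09731709],
       [ 0.15235037, -0.77734002, -0.61035387,  0.80930675],
       [ 0.        ,  0.        ,  0.        ,  1.        ]])}
top {'vfov': 44.45858977116769, 'cx': 286.9666414952613, 'cy': 217.56299908661012, 'k1': 0.04077075068424485, 'extrinsics': array([[ 0.00634537, -0.99995579,  0.00693971,  0.01644668],
       [-0.99833797, -0.00673232, -0.05723611,  0.49782507],
       [ 0.0572803 , -0.00656499, -0.99833655,  1.22625686],
       [ 0.        ,  0.        ,  0.        ,  1.        ]])}
wrist {'vfov': 62.50987529869749, 'cx': 274.64309039498244, 'cy': 204.38453861463904, 'k1': -0.06284854965349387, 'mount': array([[ 3.51748565e-04, -9.54511820e-01, -2.98172874e-01,
         8.28692154e-02],
       [ 9.99999935e-01,  3.60558329e-04,  2.54595750e-05,
         7.38153773e-04],
       [ 8.32072480e-05, -2.98172863e-01,  9.54511884e-01,
        -1.35211219e-01],
       [ 0.00000000e+00,  0.00000000e+00,  0.00000000e+00,
         1.00000000e+00]])}
```

View pics/top0.png

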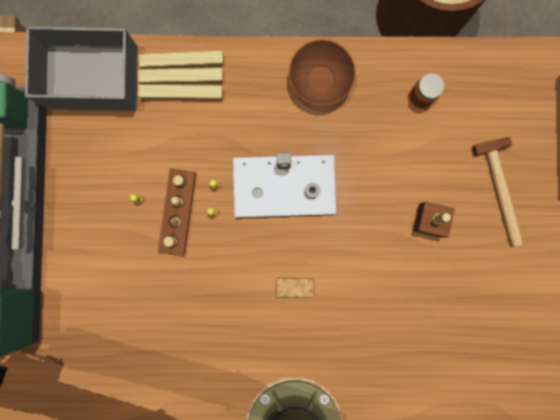

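View pics/side0.png

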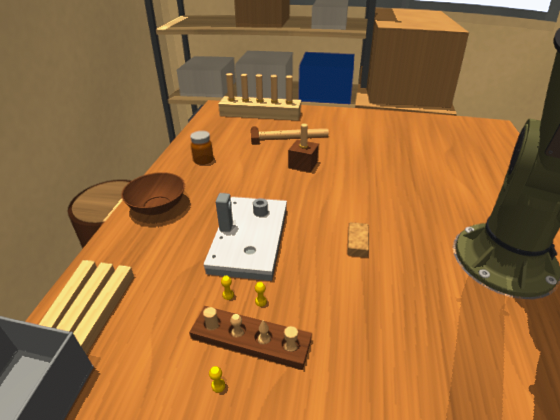

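View pics/wrist0.png

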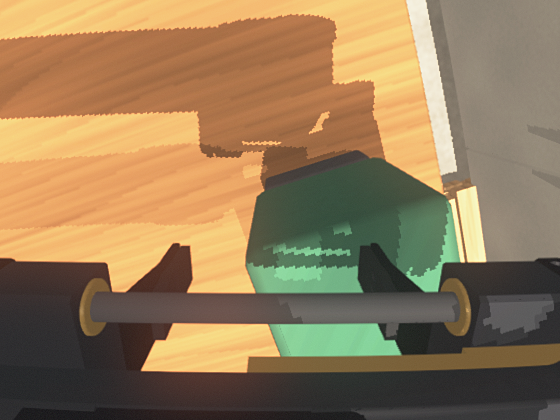

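```bash
cat > h.py <<'E'
import numpy as np, cv2
from scipy.spatial.transform import Rotation as R
def K(d):
    h,w=d['img'].shape[:2]; f=h/2/np.tan(np.radians(d['vfov'])/2); return f,d['cx'],d['cy'],d['k1']
def toolT(o):
    T=np.eye(4);T[:3,:3]=R.from_euler('xyz',o['tool_rot'],degrees=True).as_matrix();T[:3,3]=o['tool_pos'];return T
def ext(d,o=None):
    if 'extrinsics' in d: return d['extrinsics']
    return np.linalg.inv(toolT(o)@d['mount'])
def proj(d,P,o=None):
    f,cx,cy,k=K(d);E=ext(d,o);P=np.atleast_2d(P);c=P@E[:3,:3].T+E[:3,3]
    s=c[:,:2]/c[:,2:];r2=(s**2).sum(1,keepdims=True);s=s*(1+k*r2);return s*f+[cx,cy]
def unproj(d,uv,z,o=None):
    f,cx,cy,k=K(d);E=ext(d,o);s0=(np.atleast_2d(uv)-[cx,cy])/f;s=s0.copy()
    for _ in range(20): s=s0/(1+k*(s**2).sum(1,keepdims=True))
    r=np.c_[s,np.ones(len(s))]@E[:3,:3];C=-E[:3,:3].T@E[:3,3]
    return C+r*((z-C[2])/r[:,2:])
def crop(d,x,y,w,h,k,name):
    cv2.imwrite(name,cv2.resize(d['img'][y:y+h,x:x+w,::-1],None,fx=k,fy=k,interpolation=cv2.INTER_CUBIC))
E
python3 - <<'E'
from cell import env, viewer, job
from h import *
d=viewer.read_camera("top"); s=viewer.read_camera("side")
crop(d,120,140,230,130,3.4,"pics/tc.png"); crop(s,180,180,140,220,2.7,"pics/sc.png"); crop(d,400,180,80,80,6,"pics/tst.png");crop(s,270,110,80,80,6,"pics/sst.png")
E
```

```text
(no output)
```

View pics/tc.png

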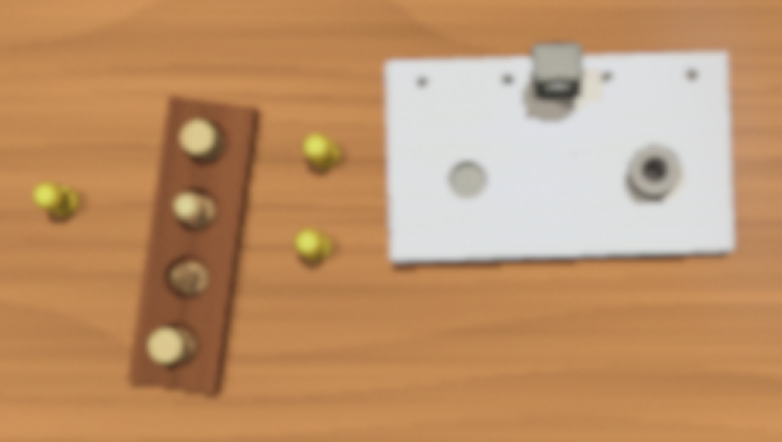

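View pics/sc.png

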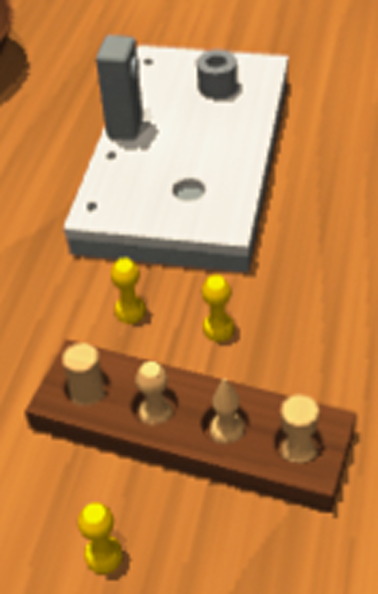

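View pics/tst.png

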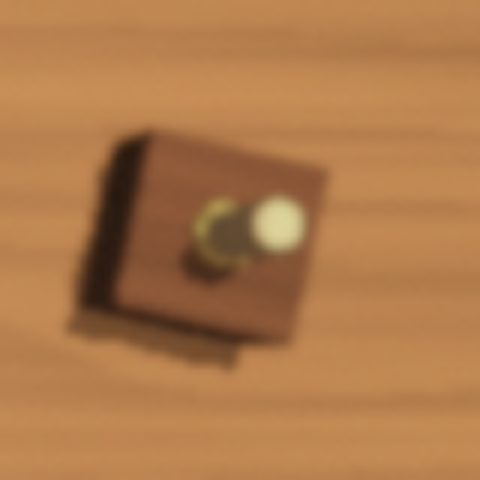

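View pics/sst.png

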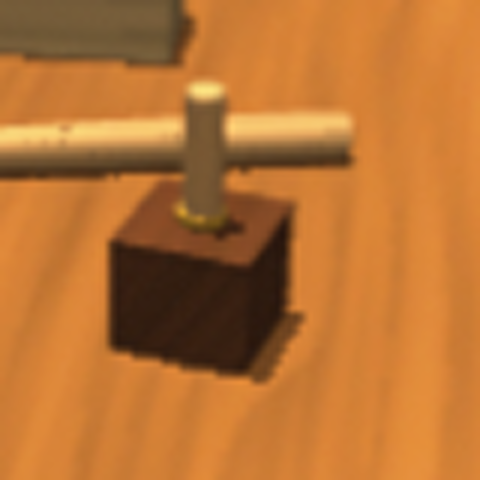

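Run:
```python
from cell import env, viewer, job
from h import *
np.set_printoptions(precision=4,suppress=True)
d=viewer.read_camera("top"); s=viewer.read_camera("side")
t=lambda p:(np.array(p)+.5)/3.4+[120,140]-.5
q=lambda p:(np.array(p)+.5)/6+[400,180]-.5
u=lambda p:(np.array(p)+.5)/2.7+[180,180]-.5
v=lambda p:(np.array(p)+.5)/6+[270,110]-.5
tr=unproj(d,t([(170,97),(259,110),(217,396),(131,384)]),.02);print("tray",tr,tr.mean(0),np.linalg.norm(tr[0]-tr[3]),np.linalg.norm(tr[0]-tr[1]))
print("pieces pawn",unproj(d,t([(187,207)]),.046),"blank",unproj(d,t([(199,138)]),.05),"bishop",unproj(d,t([(188,274)]),.062),"rook",unproj(d,t([(166,345)]),.054))
sc=unproj(d,t([(385,61),(729,52),(734,250),(390,262)]),.03);print("scanner",sc,sc.mean(0))
print("nest",unproj(d,t([(467,179)]),.03),"tube",unproj(d,t([(654,170)]),.06))
st=unproj(d,q([(152,130),(328,170),(290,343),(115,302)]),.06);print("stand",st,st.mean(0))
print("handle",unproj(d,q([(278,223)]),.128))
print("side: nest",unproj(s,u([(189,189)]),.03),"tube",unproj(s,u([(218,62)]),.06),"pawn",unproj(s,u([(152,375)]),.046),"blank",unproj(s,u([(81,359)]),.05),"rook",unproj(s,u([(299,411)]),.054),"bish",unproj(s,u([(224,378)]),.062),"handle",unproj(s,v([(206,91)]),.128))
```

```text
tray [[0.6145 0.3028 0.02  ]
 [0.6058 0.2399 0.02  ]
 [0.4036 0.266  0.02  ]
 [0.4117 0.3261 0.02  ]] [0.5089 0.2837 0.02  ] 0.20412284282185356 0.06346448347437024
pieces pawn [[0.5342 0.2839 0.046 ]] blank [[0.5816 0.2757 0.05  ]] bishop [[0.487 0.279 0.062]] rook [[0.4388 0.2947 0.054 ]]
scanner [[ 0.6398  0.1503  0.03  ]
 [ 0.6481 -0.0922  0.03  ]
 [ 0.5081 -0.096   0.03  ]
 [ 0.498   0.1451  0.03  ]] [0.5735 0.0268 0.03  ]
nest [[0.5568 0.0918 0.03  ]] tube [[ 0.5607 -0.038   0.06  ]]
stand [[ 0.5353 -0.3007  0.06  ]
 [ 0.5201 -0.3684  0.06  ]
 [ 0.4531 -0.353   0.06  ]
 [ 0.4684 -0.2859  0.06  ]] [ 0.4942 -0.327   0.06  ]
handle [[ 0.4953 -0.3274  0.128 ]]
side: nest [[0.5543 0.0919 0.03  ]] tube [[ 0.5574 -0.0365  0.06  ]] pawn [[0.533  0.2801 0.046 ]] blank [[0.5797 0.279  0.05  ]] rook [[0.4371 0.2964 0.054 ]] bish [[0.4849 0.2861 0.062 ]] handle [[ 0.4932 -0.3276  0.128 ]]
```

>>> move_arm --pt "8.7 0 0 0 0 0 -0.097" --pt "8.7 0 0 0 0 0 -0.097" --pt "8.7 0 0 0 0 0 0"

```text
time_s: 0.6
tool_pos: [0.1988, 0.6188, 0.2475]
tool_rot: [-180.0, 0.0, 173.4]
force: [-0.4, 0.3, -0.3]
grip_width: 0.0867
```

```bash
cat >> h.py <<'E'
def to(o,P):
    T=toolT(o); return T[:3,:3].T@(np.array(P)-T[:3,3])*100
E
python3 - <<'E'
from cell import env
from h import *
o=env.get_obs();print(o['tool_pos'],o['tool_rot'],to(o,[.5335,.282,.15]))
E
```

```text
[0.19878303 0.61881931 0.24751521] [-1.79994677e+02  3.87061928e-04  1.73449573e+02] [-37.09547727 -29.64277174   9.75452539]
```

>>> move_arm --pt "8.7 -3 -2.4 0 0 0 0" --pt "8.7 -3 -2.4 0 0 0 0" --pt "8.7 -3 -2.4 0 0 0 0" --pt "8.7 -3 -2.4 0 0 0 0" --pt "8.7 -3 -2.4 0 0 0 0"

```text
time_s: 1.02
tool_pos: [0.3349, 0.4808, 0.2477]
tool_rot: [180.0, 0.0, 173.1]
force: [0.1, 0.0, -0.1]
grip_width: 0.087
```

>>> move_arm --pt "8.7 -3 -2.4 0 0 0 0" --pt "8.7 -3 -2.4 0 0 0 0" --pt "8.7 -3 -2.4 0 0 0 0" --pt "8.7 -3 -2.4 0 0 0 0" --pt "8.7 -3 -2.4 0.5 0 0 0"

```text
time_s: 1.43
tool_pos: [0.4703, 0.3444, 0.2438]
tool_rot: [179.9, 0.1, 173.1]
force: [1.3, 1.1, -0.6]
grip_width: 0.0872
```

>>> move_arm --pt "8.7 -3 -2.4 2 0 0 0" --pt "8.7 -3 -2.4 2 0 0 0" --pt "8.7 0 0 0 0 0 0" --pt "8.7 0 0 0 0 0 0"

```text
time_s: 1.77
tool_pos: [0.5219, 0.2896, 0.2026]
tool_rot: [-179.9, -0.1, 172.8]
force: [-1.1, 1.2, -1.2]
grip_width: 0.0869
```

Run:
```python
from cell import env,viewer
from h import *
o=env.get_obs();print(o['tool_pos'],o['tool_rot'],to(o,[.5335,.282,.15]))
d=viewer.read_camera("wrist");cv2.imwrite("pics/w1.png",d['img'][:,:,::-1])
print(proj(d,[[.5327,.2809,.046],[.556,.092,.03],[.485,.2865,.062]],o))
```

```text
[0.52186573 0.28960548 0.20262499] [-1.79857940e+02 -8.78149584e-02  1.72827504e+02] [-1.2573466  -0.59628991  5.26207277]
[[265.9182852  208.29750619]
 [ 81.20820026 247.76820522]
 [264.46942796 157.4669672 ]]
```

View pics/w1.png

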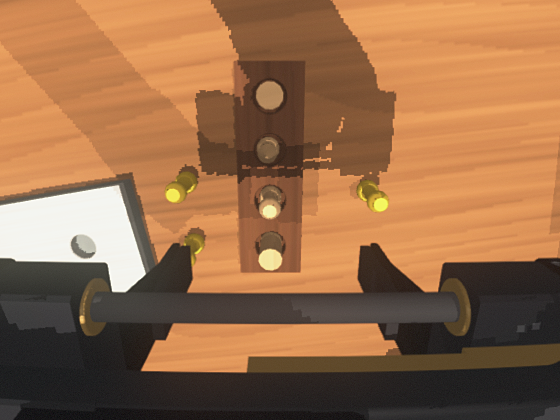

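Run:
```python
from cell import env,viewer
from h import *
o=env.get_obs();print(o['tool_pos'])
d=viewer.read_camera("wrist");crop(d,190,50,220,230,2.6,"pics/w1c.png");crop(d,40,180,130,130,4,"pics/w1n.png")
for z,p in [(.046,(269,208)),(.03,(84,245))]: print(unproj(d,[p],z,o))
```

```text
[0.52085317 0.29234019 0.20363193]
[[0.53221417 0.28670883 0.046     ]]
[[0.55361922 0.09861847 0.03      ]]
```

View pics/w1c.png

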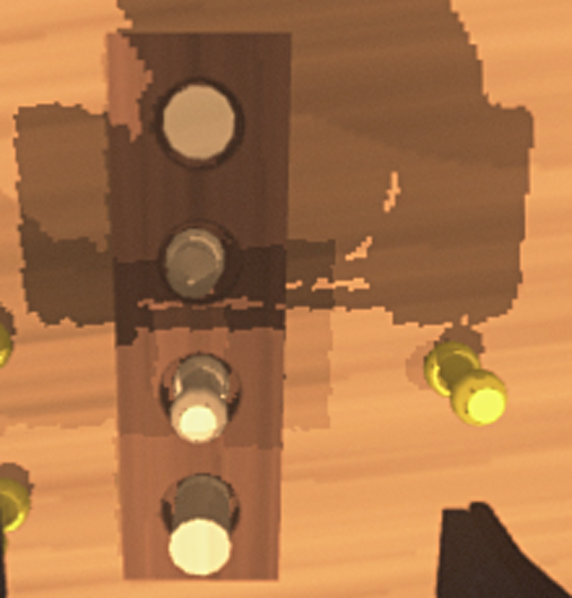

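View pics/w1n.png

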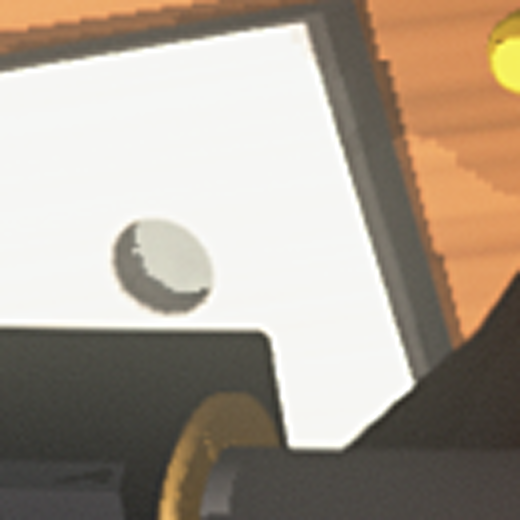

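Run:
```python
from cell import env,viewer
from h import *
o=env.get_obs();print(o['tool_pos'],o['tool_rot'],o['force'])
d=viewer.read_camera("wrist")
for z,p in [(.046,(266,209.3)),(.03,(80.5,246))]: print(unproj(d,[p],z,o))
print(to(o,[.533,.2825,.12]))
```

```text
[0.52026431 0.29397503 0.20428551] [ 1.79943658e+02 -2.84542844e-02  1.73260322e+02] [ 0.57300297  0.15700206 -0.35623258]
[[0.53285909 0.28571835 0.046     ]]
[[0.55459525 0.09632746 0.03      ]]
[-1.40362339 -0.99839581  8.42687761]
```

>>> move_arm --pt "8.7 -0.7 -0.5 2 0 0 0" --pt "8.7 -0.7 -0.5 2 0 0 0" --pt "8.7 0 0 2 0 0 0" --pt "8.7 0 0 0 0 0 0" --pt "8.7 0 0 0 0 0 0"

```text
time_s: 2.33
tool_pos: [0.5321, 0.2829, 0.1439]
tool_rot: [-180.0, -0.1, 173.4]
force: [-0.0, 0.3, 1.7]
grip_width: 0.087
```

Run:
```python
from cell import env,viewer
from h import *
for i in range(3):
    o=env.get_obs();print(o['tool_pos'],o['tool_rot'],o['joint_velocities'].max())
    d=viewer.read_camera("wrist")
crop(d,170,110,200,200,3,"pics/w2.png"); print(to(o,[.533,.2825,.05]))
```

```text
[0.53208036 0.28291652 0.14394543] [-1.79989335e+02 -8.99574530e-02  1.73430696e+02] 0.3134839904879973
[0.53302738 0.28319576 0.14522754] [1.79925749e+02 2.79007241e-02 1.73425900e+02] 0.41352797025539184
[0.53359783 0.28321482 0.14587574] [1.79879670e+02 9.84749850e-02 1.73414818e+02] 0.3078507633089842
[ 0.06766899 -0.09800127  9.5872874 ]
```

View pics/w2.png

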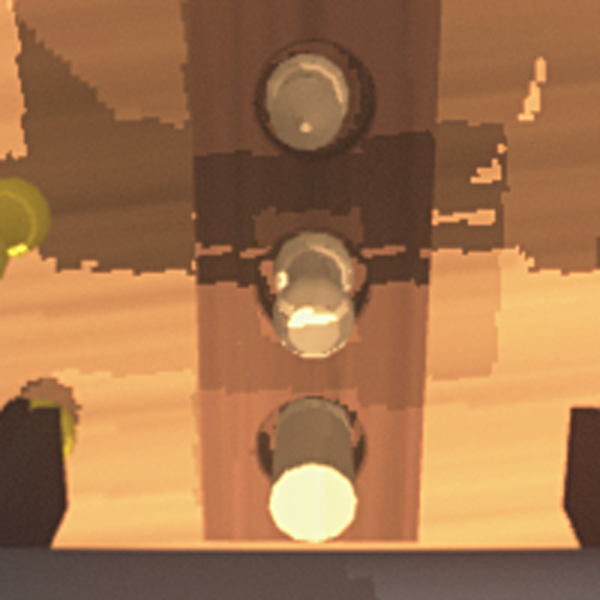

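Run:
```python
from cell import env,viewer
from h import *
o=env.get_obs();print(o['tool_pos'],o['tool_rot'])
d=viewer.read_camera("wrist")
print(unproj(d,[(274.3,215.5)],.046,o))
print(proj(d,[[.533,.2825,.046]],o), proj(d,(toolT(o)@[0,0,.006,1])[:3]))if 0 else 0
print(to(o,[.533,.2825,.052]))
```

```text
[0.53389095 0.28305692 0.14613176] [1.79863830e+02 1.28781332e-01 1.73397510e+02]
[[0.5333913  0.28395803 0.046     ]]
[ 0.1032581  -0.08793788  9.41278525]
```

>>> move_arm --pt "5 0 0 2 0 0 0" --pt "5 0 0 2 0 0 0" --pt "5 0 0 2 0 0 0" --pt "5 0 0 2 0 0 0" --pt "5 0 0 1 0 0 0"

```text
time_s: 2.95
tool_pos: [0.5327, 0.2815, 0.0529]
tool_rot: [-180.0, -0.1, 173.3]
force: [-0.5, 0.5, -0.0]
grip_width: 0.0611
```

>>> move_arm --pt "5 0 0 0.3 0 0 0" --pt "5 0 0 0 0 0 0" --pt "5 0 0 0 0 0 0" --pt "5 0 0 0 0 0 0"

```text
time_s: 3.28
tool_pos: [0.5346, 0.282, 0.0528]
tool_rot: [179.9, 0.1, 173.3]
force: [0.1, -0.3, 0.6]
grip_width: 0.0505
```

Run:
```python
from cell import env,viewer
from h import *
d=viewer.read_camera("wrist");crop(d,130,120,280,200,2.7,"pics/w3.png")
o=env.get_obs();print(o['tool_pos'],o['tool_rot'],o['grip_width'])
```

```text
[0.53445792 0.28196913 0.05264117] [1.79900646e+02 1.17141326e-01 1.73307518e+02] 0.05062115833320478
```

View pics/w3.png

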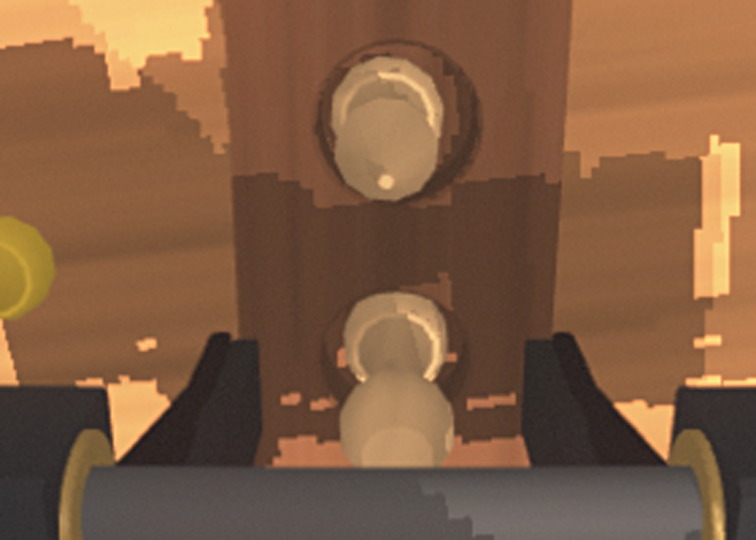

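Run:
```python
from cell import env,viewer
from h import *
d=viewer.read_camera("wrist")
o=env.get_obs();print(o['tool_pos'],unproj(d,[(276.7,276)],.046,o))
```

```text
[0.53431687 0.28183065 0.05244158] [[0.53059679 0.28410591 0.046     ]]
```

>>> move_arm --pt "5 0.25 0 0.1 0 0 0" --pt "5 0 0 0 0 0 0" --pt "1 0 0 0 0 0 0" --pt "1 0 0 0 0 0 0" --pt "1 0 0 0 0 0 0" --force 10

```text
time_s: 3.8
tool_pos: [0.531, 0.2817, 0.0501]
tool_rot: [180.0, 0.0, 173.3]
force: [-0.0, -0.1, 0.3]
grip_width: 0.0373
```

>>> move_arm --pt "1 0 0 0 0 0 0" --pt "1 0 0 0 0 0 0" --pt "1 0 0 0 0 0 0" --pt "1 0 0 0 0 0 0" --pt "1 0 0 0 0 0 0" --force 10

```text
time_s: 4.22
tool_pos: [0.5311, 0.2817, 0.0501]
tool_rot: [180.0, 0.0, 173.3]
force: [0.1, 0.3, 0.5]
grip_width: 0.0187
```

Run:
```python
from cell import env,viewer
from h import *
d=viewer.read_camera("wrist");crop(d,130,120,280,200,2.7,"pics/w4.png")
o=env.get_obs();print(o['tool_pos'],o['tool_rot'],o['grip_width'],o['force'])
```

```text
[0.53103431 0.28173102 0.05010009] [1.79993731e+02 3.44557955e-03 1.73309366e+02] 0.01889125133561256 [ 0.05372022 -0.64142498 -0.25563497]
```

View pics/w4.png

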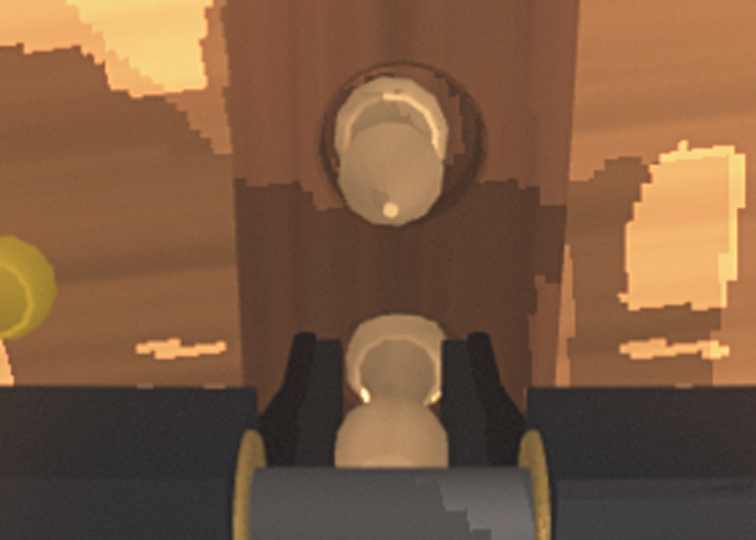

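>>> move_arm --pt "1 0 0 -1 0 0 0" --pt "1 0 0 -1.5 0 0 0" --pt "1 0 0 -2 0 0 0" --pt "1 0 0 -2 0 0 0" --pt "1 0 0 -1.5 0 0 0"

```text
time_s: 4.68
tool_pos: [0.5316, 0.2819, 0.1326]
tool_rot: [179.9, 0.1, 173.3]
force: [0.2, -0.7, -0.2]
grip_width: 0.0186
```

Run:
```python
from cell import env,viewer
from h import *
o=env.get_obs();print(o['tool_pos'],o['tool_rot'],o['grip_width'],o['force'])
print(to(o,[.555,.093,.131]))
```

```text
[0.53161742 0.28188151 0.13258201] [1.79928506e+02 9.44237602e-02 1.73301191e+02] 0.01863655976248719 [ 0.19960832 -0.69437117 -0.16633639]
[ -4.52533268 -18.48663735   0.1425911 ]
```

>>> move_arm --pt "1 -0.3 -1.2 0 0 0 0" --pt "1 -0.5 -2 0 0 0 0" --pt "1 -0.5 -2 0 0 0 0" --pt "1 -0.5 -2 0 0 0 0" --pt "1 -0.5 -2 0 0 0 0"

```text
time_s: 5.1
tool_pos: [0.5428, 0.1854, 0.1296]
tool_rot: [-180.0, -0.0, 173.3]
force: [-0.2, 0.8, 0.2]
grip_width: 0.0188
```

>>> move_arm --pt "1 -0.5 -2 0 0 0 0" --pt "1 -0.5 -2 0 0 0 0" --pt "1 -0.5 -2 0 0 0 0" --pt "1 -0.4 -2 0 0 0 0" --pt "1 -0.3 -1.3 0 0 0 0"

```text
time_s: 5.52
tool_pos: [0.5538, 0.0889, 0.1296]
tool_rot: [-179.9, -0.0, 173.1]
force: [-0.6, -0.8, 0.6]
grip_width: 0.0186
```

>>> move_arm --pt "1 0 0 1 0 0 0" --pt "1 0 0 1 0 0 0" --pt "1 0 0 0 0 0 0" --pt "1 0 0 0 0 0 0" --pt "1 0 0 0 0 0 0"

```text
time_s: 5.93
tool_pos: [0.5537, 0.0942, 0.1096]
tool_rot: [180.0, -0.0, 173.4]
force: [0.3, -0.2, 0.2]
grip_width: 0.0183
```

Run:
```python
from cell import env,viewer
from h import *
d=viewer.read_camera("wrist");crop(d,130,100,280,220,2.7,"pics/w5.png")
s=viewer.read_camera("side");crop(s,190,170,120,120,5,"pics/s5.png")
t=viewer.read_camera("top");crop(t,220,140,120,90,6,"pics/t5.png")
o=env.get_obs();print(o['tool_pos'],o['tool_rot'],o['grip_width'],o['force'])
```

```text
[0.55435813 0.09359151 0.11037483] [1.79975670e+02 3.40033068e-02 1.73384616e+02] 0.01885955024793133 [ 0.18454637 -0.40567116  0.20476106]
```

View pics/w5.png

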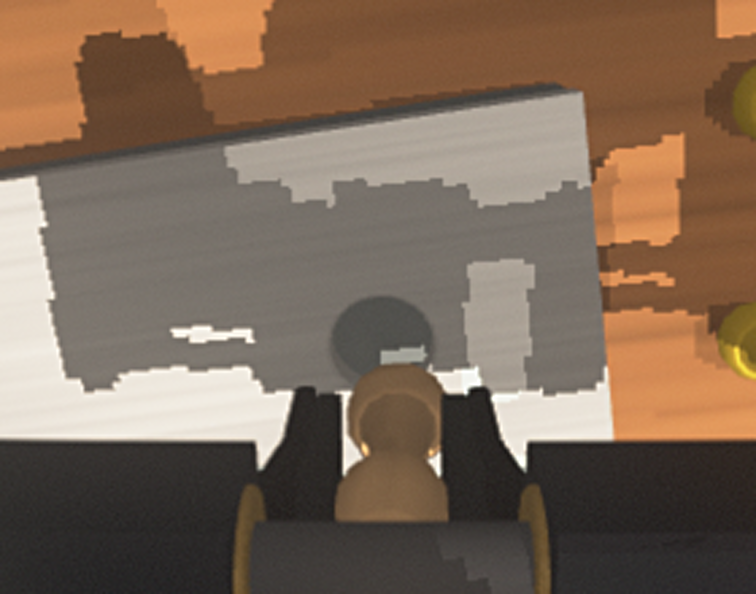

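View pics/s5.png

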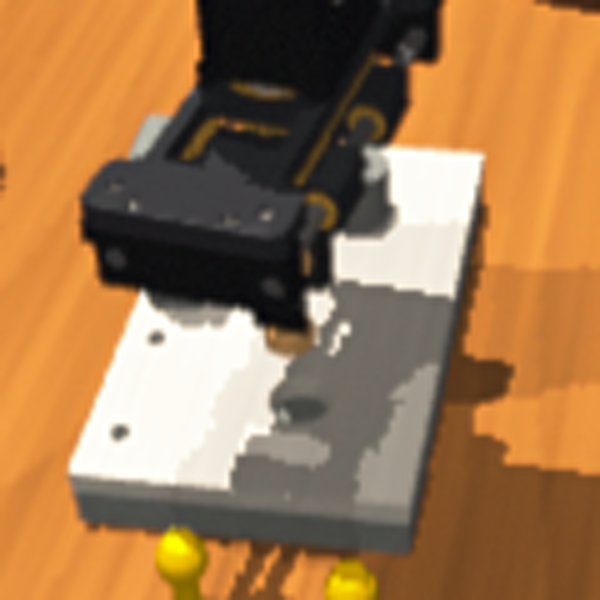

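View pics/t5.png

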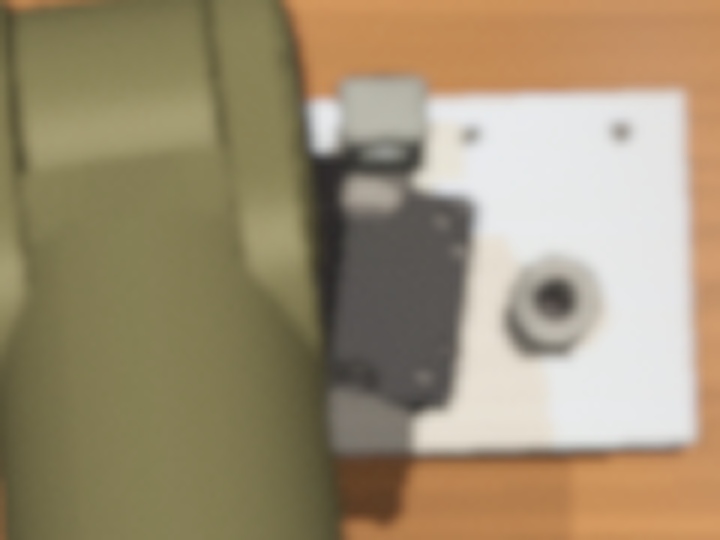

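Run:
```python
from cell import env,viewer
from h import *
o=env.get_obs();print(o['tool_pos'],o['tool_rot'])
d=viewer.read_camera("wrist");crop(d,230,200,80,100,6,"pics/w6.png")
c=lambda p:(np.array(p)+.5)/2.7+[130,100]-.5
T=toolT(o)
for n,p,z in [("nestL",(333,340),.03),("nestR",(433,338),.03),("nestTop",(381,297),.03),("foot",(395,412),.068),("footTop",(395,365),.066)]:
    P=unproj(d,[c(p)],z,o)[0]; print(n,P,(T[:3,:3].T@(P-T[:3,3]))*1000)
```

```text
[0.55435813 0.09359151 0.11037483] [1.79975670e+02 3.40033068e-02 1.73384616e+02]
nestL [0.55228876 0.0802323  0.03      ] [  0.56426004 -13.54279239  80.36876239]
nestR [0.55459659 0.10478193 0.03      ] [ 1.10000641 11.1092541  80.37891252]
nestTop [0.54256065 0.09331142 0.03      ] [11.73435526 -1.67146826 80.36717424]
foot [0.55555493 0.09510079 0.068     ] [-0.98980931  1.61910911 42.37611281]
footTop [0.54587549 0.09621578 0.066     ] [ 8.75482245  1.61072621 44.37032664]
```

View pics/w6.png

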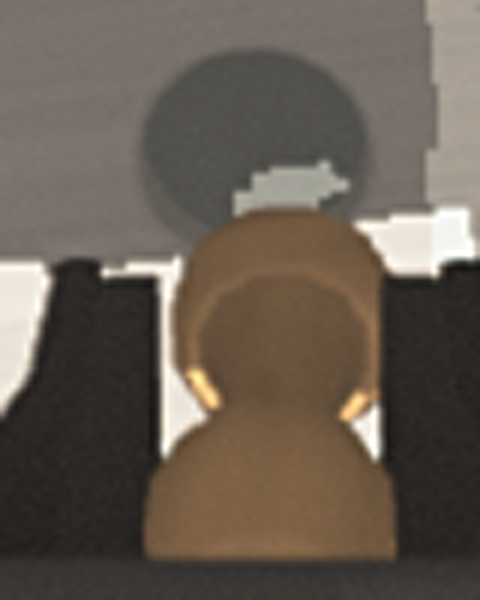

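```bash
cat > fit.py <<'E'
from h import *
from scipy.optimize import least_squares
a=np.linspace(0,2*np.pi,181)
def circ(d,o,P,r):
    P=np.array(P); return proj(d,P+r*np.c_[np.cos(a),np.sin(a),0*a],o)
E
python3 - <<'E'
from cell import env,viewer
from fit import *
o=env.get_obs();print(o['tool_pos'],o['tool_rot'])
d=viewer.read_camera("wrist")
c=lambda x,w:(x+.5)/6+w-.5
T=toolT(o)
def res(xy):
    u=circ(d,o,[*xy,.03],.013); return [u[:,0].min()-c(142,230),u[:,0].max()-c(368,230),u[:,1].min()-c(50,200)]
n=least_squares(res,[.555,.093],x_scale=.01);print("nest",n.x,n.fun,(T[:3,:3].T@(np.r_[n.x,.03]-T[:3,3]))*1000)
zf=o['tool_pos'][2]-.0441
for h in (0,.004):
    def res(xy):
        u=circ(d,o,[*xy,zf+h],.011); return [u[:,0].min()-c(176,230),u[:,0].max()-c(384,230),u[:,1].min()-c(208,200)]
    f=least_squares(res,[.555,.093],x_scale=.01);print("foot",f.x,f.fun,(T[:3,:3].T@(np.r_[f.x,zf]-T[:3,3]))*1000)
print(circ(d,o,[.555,.093,.06],.01)[0])
E
```

```text
[0.55436866 0.09337364 0.11041214] [1.79978344e+02 3.53285051e-02 1.73363302e+02]
nest [0.55439604 0.0925448 ] [-0.67472616  0.67468725  0.02407025] [-7.34043206e-02 -8.50516748e-01  8.04118844e+01]
foot [0.55639385 0.09494607] [-2.02468933  2.02562406  0.07558989] [-1.80269299  1.77928188 44.1017956 ]
foot [0.55477019 0.0951139 ] [-2.45805059  2.45921116  0.09382874] [-0.17052001  1.75833282 44.10078128]
[274.59487828 261.16577347]
```

>>> move_arm --pt "1 0.1 -0.28 0.5 0 0 0" --pt "1 0 0 1 0 0 0" --pt "1 0 0 1 0 0 0" --pt "1 0 0 0.2 0 0 0" --pt "1 0 0 0 0 0 0"

```text
time_s: 6.6
tool_pos: [0.5516, 0.0898, 0.0814]
tool_rot: [-179.9, -0.2, 173.3]
force: [-0.3, 0.0, 0.2]
grip_width: 0.0188
```

>>> move_arm --pt "1 0 0 0 0 0 0" --pt "1 0 0 0 0 0 0" --pt "1 0 0 0 0 0 0"

```text
time_s: 6.85
tool_pos: [0.5532, 0.0901, 0.0835]
tool_rot: [180.0, 0.0, 173.3]
force: [-0.2, -0.3, 1.0]
grip_width: 0.0191
```

Run:
```python
from cell import env,viewer
from h import *
o=env.get_obs();print(o['tool_pos'],o['tool_rot'],o['force'])
d=viewer.read_camera("wrist");crop(d,220,200,100,80,7,"pics/w7.png")
s=viewer.read_camera("side");crop(s,225,220,60,60,10,"pics/s7.png")
```

```text
[0.55322459 0.09013323 0.08348332] [1.79979521e+02 4.65830881e-02 1.73309386e+02] [-0.22905087 -0.261419    0.96549079]
```

View pics/w7.png

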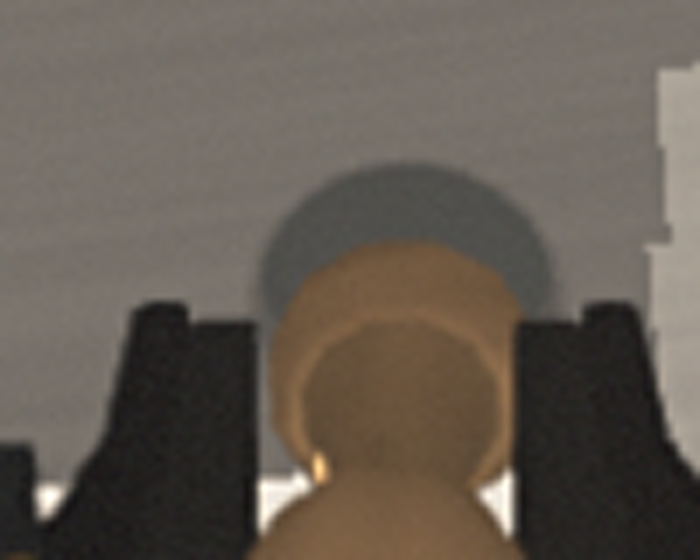

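View pics/s7.png

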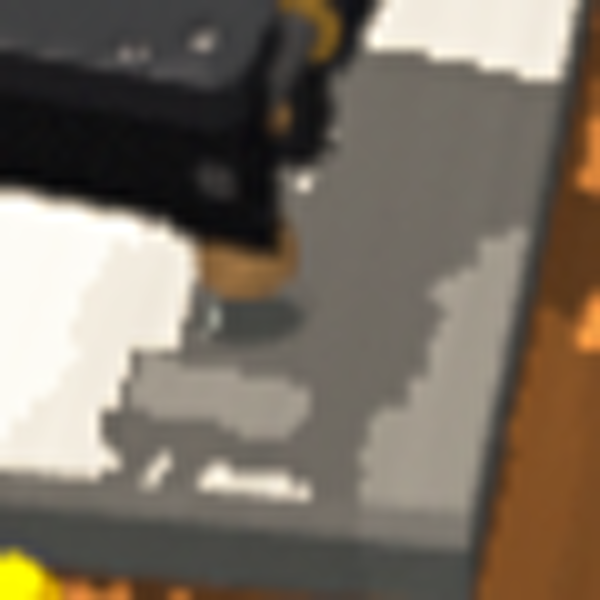

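Run:
```python
from cell import env,viewer
from fit import *
o=env.get_obs();print(o['tool_pos'],o['tool_rot'],o['force'])
d=viewer.read_camera("wrist");s=viewer.read_camera("side")
c=lambda x,w:(x+.5)/7+w-.5
T=toolT(o)
def res(xy):
    u=circ(d,o,[*xy,.03],.013); return [u[:,0].min()-c(262,220),u[:,0].max()-c(552,220),u[:,1].min()-c(163,200)]
n=least_squares(res,[.555,.093],x_scale=.01);print("nest",n.x,n.fun,(T[:3,:3].T@(np.r_[n.x,.03]-T[:3,3]))*1000)
zf=o['tool_pos'][2]-.0441
def res(xy):
    u=circ(d,o,[*xy,zf],.011); return [u[:,0].min()-c(270,220),u[:,1].min()-c(240,200)]
f=least_squares(res,[.555,.093],x_scale=.01);print("foot",f.x,f.fun,(T[:3,:3].T@(np.r_[f.x,zf]-T[:3,3]))*1000)
# side
e=lambda p:(np.array(p)+.5)/10+[225,220]-.5
print("side nest R/bottom rim",circ(s,None,[*n.x,.03],.013)[:,0].min(),[ (f(circ(s,None,[*n.x,.03],.013)[:,i])) for i in (0,1) for f in (np.min,np.max)])
print([ (g(circ(s,None,[*f.x,zf],.011)[:,i])) for i in (0,1) for g in (np.min,np.max)])
print(e((205,298)),e((300,343)))
```

```text
[0.55314681 0.09017433 0.08347165] [1.79976790e+02 4.35480475e-02 1.73312410e+02] [ 0.5574709   0.19865735 -0.73912369]
nest [0.55399123 0.09279942] [-1.21655366  1.21740036  0.05032314] [-0.49232084  2.68390493 53.47313508]
foot [0.55498137 0.09248808] [1.64845915e-12 1.98951966e-13] [-1.51910111  2.49378665 44.10218116]
side nest R/bottom rim 243.5543586503307 [np.float64(243.5543586503307), np.float64(255.91647547680333), np.float64(245.8024575844894), np.float64(254.25151438772454)]
[np.float64(243.7939204582689), np.float64(254.32525015118605), np.float64(243.00246632110776), np.float64(250.12720832457975)]
[245.05 249.35] [254.55 253.85]
```

>>> move_arm --pt "1 0.04 0.05 0.3 0 0 0" --pt "1 0 0 0.4 0 0 0" --pt "1 0 0 0.3 0 0 0" --pt "1 0 0 0.2 0 0 0" --pt "1 0 0 0 0 0 0"

```text
time_s: 7.47
tool_pos: [0.552, 0.0905, 0.0703]
tool_rot: [-180.0, -0.1, 173.3]
force: [-0.2, 0.5, -0.7]
grip_width: 0.0187
```

Run:
```python
from cell import env,viewer
from h import *
o=env.get_obs();print(o['tool_pos'],o['tool_rot'],o['force'])
d=viewer.read_camera("wrist");crop(d,220,200,100,80,7,"pics/w8.png")
```

```text
[0.55197655 0.09045916 0.07030371] [-1.79972862e+02 -6.54321760e-02  1.73306718e+02] [-0.16331185  0.49724777 -0.69304746]
```

View pics/w8.png

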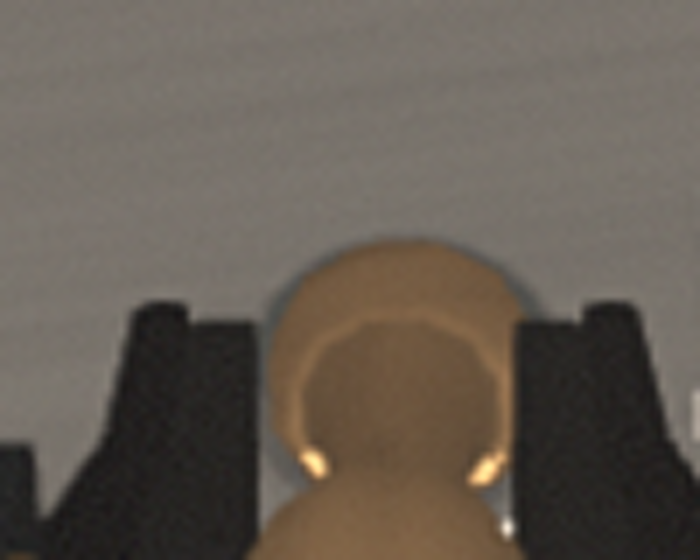

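>>> move_arm --pt "1 0 0.03 0.2 0 0 0" --pt "1 0 0 0.2 0 0 0" --pt "1 0 0 0.15 0 0 0" --pt "1 0 0 0 0 0 0" --pt "1 0 0 0 0 0 0"

```text
time_s: 7.93
tool_pos: [0.5525, 0.0909, 0.0655]
tool_rot: [-180.0, -0.0, 173.3]
force: [-0.4, 0.7, -0.7]
grip_width: 0.0188
```

>>> move_arm --pt "1 0 0 0.08 0 0 0" --pt "1 0 0 0 0 0 0" --pt "1 0 0 0 0 0 0"

```text
time_s: 8.18
tool_pos: [0.5526, 0.0909, 0.0648]
tool_rot: [180.0, 0.0, 173.3]
force: [-0.1, 0.4, 0.2]
grip_width: 0.0188
```

Run:
```python
from cell import env,viewer
from h import *
d=viewer.read_camera("wrist");crop(d,220,200,100,80,7,"pics/w9.png")
s=viewer.read_camera("side");crop(s,225,220,60,60,10,"pics/s9.png")
o=env.get_obs();print(o['tool_pos'],o['tool_rot'],o['force'])
```

```text
[0.55257601 0.09093883 0.06485831] [1.79991540e+02 7.79029325e-03 1.73308532e+02] [-0.68195216 -0.39342495  0.74346263]
```

View pics/w9.png

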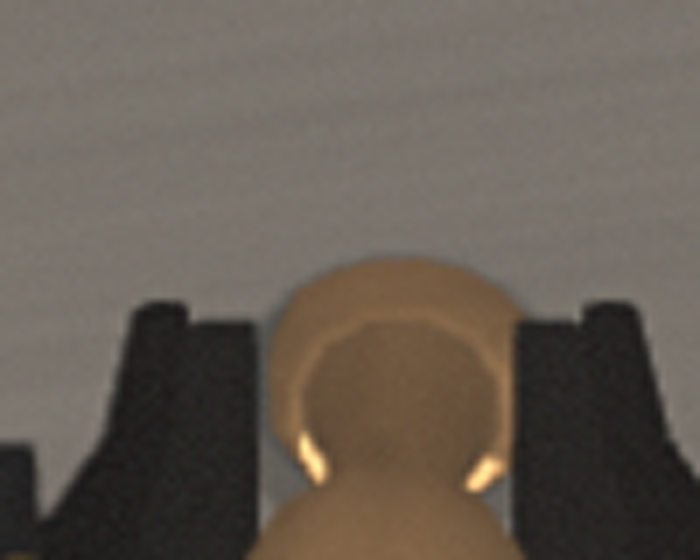

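View pics/s9.png

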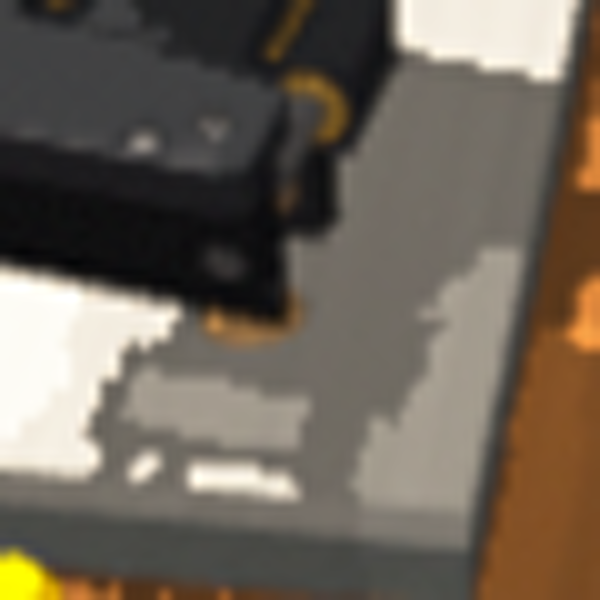

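>>> move_arm --pt "1 0 0 0.06 0 0 0" --pt "1 0 0 0 0 0 0" --pt "3 0 0 0 0 0 0" --pt "5 0 0 0 0 0 0" --pt "5 0 0 0 0 0 0"

```text
time_s: 8.7
tool_pos: [0.5526, 0.0909, 0.0643]
tool_rot: [180.0, 0.0, 173.3]
force: [-0.4, -0.3, -0.1]
grip_width: 0.0311
```

>>> move_arm --pt "5 0 0 0 0 0 0" --pt "5 0 0 0 0 0 0" --pt "5 0 0 -0.5 0 0 0" --pt "5 0 0 -1 0 0 0" --pt "5 0 0 -1 0 0 0"

```text
time_s: 9.12
tool_pos: [0.5525, 0.0908, 0.09]
tool_rot: [-180.0, -0.0, 173.3]
force: [-0.1, 0.5, 0.1]
grip_width: 0.0494
```

>>> move_arm --pt "5 0 0 -2 0 0 0" --pt "5 0 0 -2.5 0 0 0" --pt "5 0 0 -2.5 0 0 0" --pt "5 0 0 -2.5 0 0 0" --pt "5 0 0 -1 0 0 0"

```text
time_s: 9.53
tool_pos: [0.5546, 0.0911, 0.1994]
tool_rot: [179.8, 0.4, 173.3]
force: [1.4, 0.1, 0.4]
grip_width: 0.05
```

Run:
```python
from cell import env,viewer
from h import *
d=viewer.read_camera("wrist");cv2.imwrite("pics/w10.png",d['img'][:,:,::-1])
s=viewer.read_camera("side");crop(s,205,190,100,100,6,"pics/s10.png")
o=env.get_obs();print(o['tool_pos'],o['tool_rot'],o['force'],o['qpos'])
```

```text
[0.55420078 0.09115184 0.19734088] [179.85618523   0.31032282 173.30386639] [-0.13648632  0.52129218  0.01354833] [-27.57688662   9.15541423  17.2347546  100.71718495  -2.91988825
  70.21630197  73.72825514]
```

View pics/w10.png

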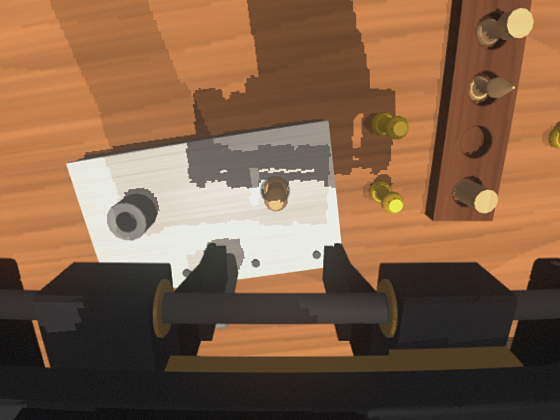

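View pics/s10.png

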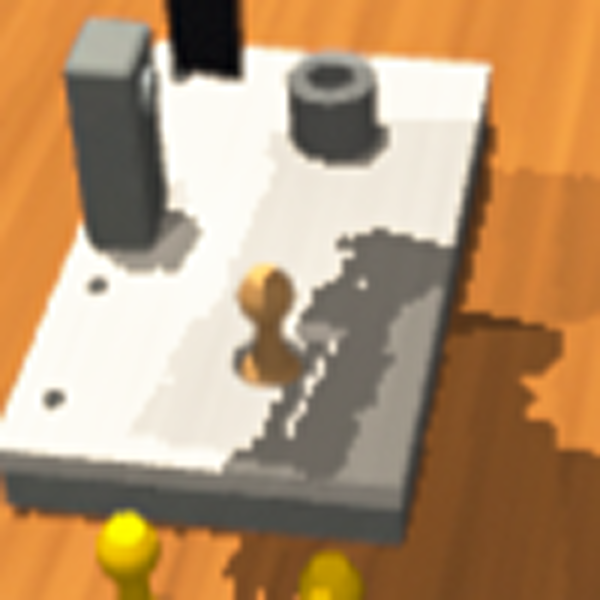

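>>> move_arm --pt "5 0 -2 0 0 0 0" --pt "5 0.1 -3.5 0 0 0 0" --pt "5 0.1 -3.5 0 0 0 0" --pt "5 0.1 -3.5 0 0 0 0" --pt "5 0.1 -3.5 0 0 0 0"

```text
time_s: 10.05
tool_pos: [0.5285, -0.0689, 0.1926]
tool_rot: [-180.0, -0.1, 173.3]
force: [-1.3, -0.4, -0.6]
grip_width: 0.0498
```

>>> move_arm --pt "5 0.1 -3.5 0 0 0 0" --pt "5 0.1 -3.5 0 0 0 0" --pt "5 0.1 -3.5 0 0 0 0" --pt "5 0.1 -3.5 0 0 0 0" --pt "5 0.1 -3.5 0 0 0 0"

```text
time_s: 10.47
tool_pos: [0.5032, -0.242, 0.1927]
tool_rot: [180.0, -0.1, 173.3]
force: [0.8, 0.4, -0.2]
grip_width: 0.0497
```

>>> move_arm --pt "5 0.1 -3.5 0 0 0 0" --pt "5 0 -3 0 0 0 0" --pt "5 0 -2 0 0 0 0" --pt "5 0 0 0 0 0 0" --pt "5 0 0 0 0 0 0"

```text
time_s: 10.88
tool_pos: [0.4922, -0.326, 0.1925]
tool_rot: [180.0, -0.2, 173.1]
force: [0.2, 0.8, -0.2]
grip_width: 0.0502
```

Run:
```python
from cell import env,viewer
from h import *
o=env.get_obs();print(o['tool_pos'],o['tool_rot'],o['force'],o['qpos'])
d=viewer.read_camera("wrist");cv2.imwrite("pics/w11.png",d['img'][:,:,::-1])
print(proj(d,[[.4945,-.3275,.128],[.4945,-.3275,.06]],o),to(o,[.4945,-.3275,.108]))
t=viewer.read_camera("top");crop(t,220,140,130,90,6,"pics/t11.png")
```

```text
[ 0.49216831 -0.32597154  0.19252671] [ 1.79975179e+02 -1.60864600e-01  1.73120200e+02] [ 0.23174694  0.7565388  -0.22585915] [  1.21044276  14.62354977  34.88694025  97.17799961  -8.72155872
  71.10149545 121.20431963]
[[271.24297837 239.51856214]
 [272.01231503 206.68245557]] [-0.27353018 -0.12747595  8.45188202]
```

View pics/w11.png

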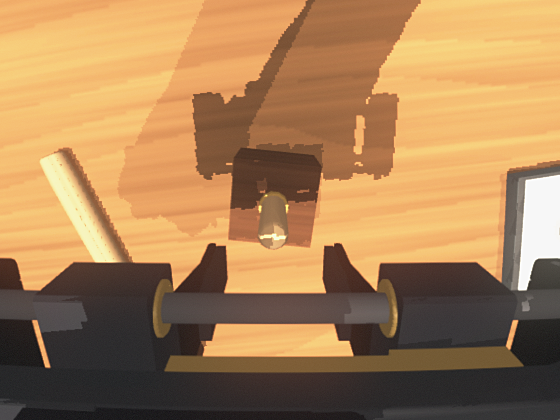

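View pics/t11.png

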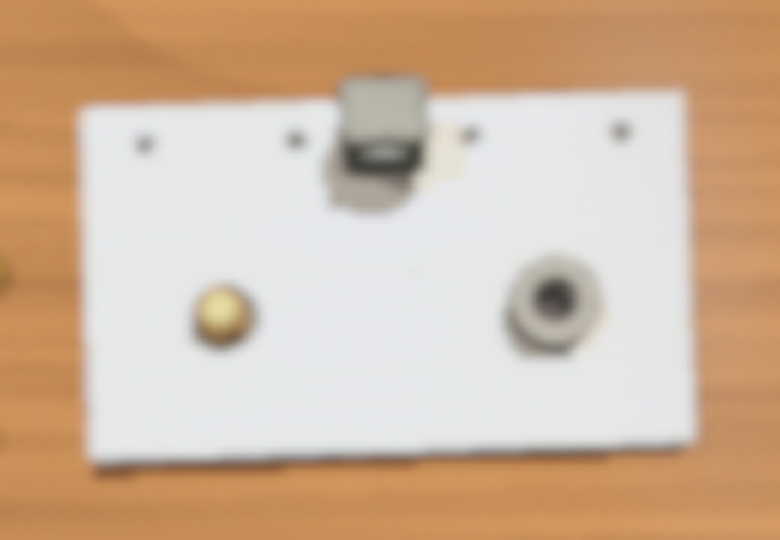

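>>> move_arm --pt "5 -0.2 -0.1 1.5 0 0 0" --pt "5 0 0 2 0 0 0" --pt "5 0 0 2 0 0 0" --pt "5 0 0 1.5 0 0 0" --pt "5 0 0 0 0 0 0"

```text
time_s: 11.4
tool_pos: [0.4942, -0.3227, 0.1204]
tool_rot: [179.8, -0.4, 173.5]
force: [-1.2, 0.3, -0.3]
grip_width: 0.0498
```

>>> move_arm --pt "5 0 0 0 0 0 0" --pt "5 0 0 0 0 0 0" --pt "5 0 0 0 0 0 0"

```text
time_s: 11.65
tool_pos: [0.4965, -0.3263, 0.1255]
tool_rot: [-180.0, 0.1, 173.4]
force: [-0.4, -0.5, -0.9]
grip_width: 0.0497
```

Run:
```python
from cell import env,viewer
from h import *
o=env.get_obs();print(o['tool_pos'],o['tool_rot'],o['force'])
d=viewer.read_camera("wrist");crop(d,150,130,250,200,3,"pics/w12.png")
print(proj(d,[[.4945,-.3275,.128],[.4945,-.3275,.06]],o),to(o,[.4945,-.3275,.108]))
```

```text
[ 0.49654865 -0.3262698   0.12554501] [-1.79975639e+02  1.31973016e-01  1.73358938e+02] [-0.39593763 -0.47174981 -0.91494137]
[[269.2990637  290.2474722 ]
 [270.96766927 231.88651822]] [ 0.19330441 -0.14514157  1.75412254]
```

View pics/w12.png

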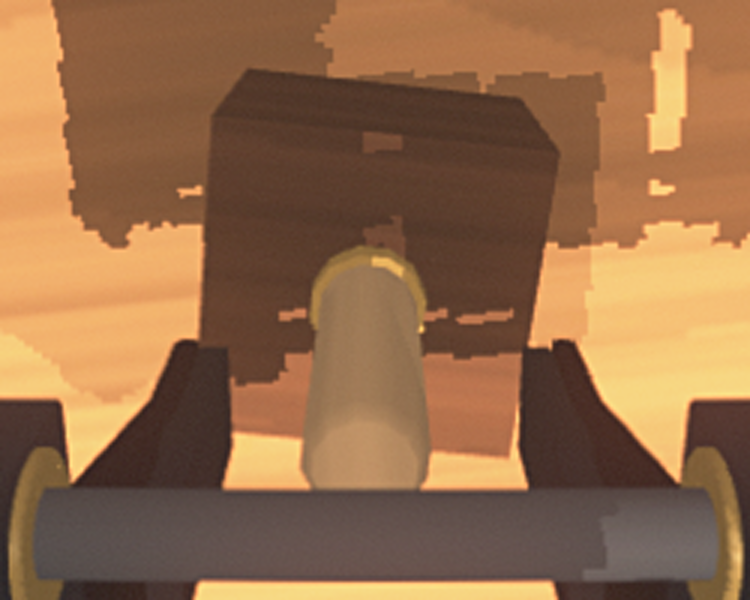

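>>> move_arm --pt "5 0.15 -0.1 0.9 0 0 0" --pt "5 0 0 0.9 0 0 0" --pt "5 0 0 0 0 0 0" --pt "5 0 0 0 0 0 0" --pt "1 0 0 0 0 0 0" --force 30

```text
time_s: 12.12
tool_pos: [0.4938, -0.3271, 0.1059]
tool_rot: [180.0, -0.0, 173.3]
force: [-0.6, -0.1, 0.6]
grip_width: 0.0475
```

>>> move_arm --pt "1 0 0 0 0 0 0" --pt "1 0 0 0 0 0 0" --pt "1 0 0 0 0 0 0" --pt "1 0 0 0 0 0 0" --pt "1 0 0 0 0 0 0"

```text
time_s: 12.53
tool_pos: [0.494, -0.3272, 0.1063]
tool_rot: [-180.0, 0.0, 173.3]
force: [-0.4, 0.0, -0.0]
grip_width: 0.0196
```

>>> move_arm --pt "1 0 0 0 0 0 0" --pt "1 0 0 0 0 0 0" --pt "1 0 0 0 0 0 0"

```text
time_s: 12.78
tool_pos: [0.494, -0.3272, 0.1063]
tool_rot: [-180.0, 0.0, 173.3]
force: [0.4, -0.1, 1.2]
grip_width: 0.0196
```

Run:
```python
from cell import env,viewer
from h import *
o=env.get_obs();print(o['tool_pos'],o['tool_rot'],o['force'],o['grip_width'])
d=viewer.read_camera("wrist");crop(d,150,130,250,200,3,"pics/w13.png")
```

```text
[ 0.4940119  -0.32719288  0.10629485] [-1.79998160e+02  1.76922290e-02  1.73307152e+02] [ 0.35753977 -0.06949583  1.24144468] 0.019556744403497126
```

View pics/w13.png

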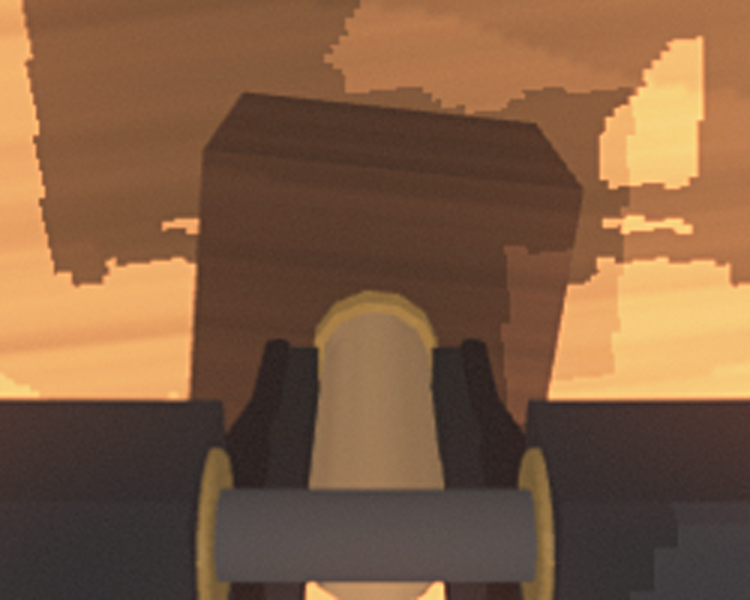

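>>> move_arm --pt "1 0 0 -1 0 0 0" --pt "1 0 0 -1.5 0 0 0" --pt "1 0 0 -2 0 0 0" --pt "1 0 0 -2 0 0 0" --pt "1 0 0 -1.5 0 0 0"

```text
time_s: 13.25
tool_pos: [0.4942, -0.3275, 0.1884]
tool_rot: [-180.0, 0.1, 173.3]
force: [0.0, 0.5, -0.9]
grip_width: 0.0193
```

>>> move_arm --pt "1 0 0 -1 0 0 0" --pt "1 0 0 -0.5 0 0 0" --pt "1 0 0 0 0 0 0"

```text
time_s: 13.5
tool_pos: [0.4944, -0.3274, 0.2024]
tool_rot: [-180.0, 0.1, 173.3]
force: [1.3, 0.1, -0.1]
grip_width: 0.0195
```

Run:
```python
from cell import env,viewer
from h import *
o=env.get_obs();print(o['tool_pos'],o['tool_rot'],o['force'],o['grip_width'])
t=viewer.read_camera("top");crop(t,400,180,80,80,6,"pics/t14.png")
s=viewer.read_camera("side");crop(s,250,70,110,110,5,"pics/s14.png")
print(to(o,[.5555,-.0385,.2]))
```

```text
[ 0.49436991 -0.32738967  0.2023588 ] [-1.79982944e+02  1.09443008e-01  1.73307634e+02] [ 1.31592049  0.06227095 -0.11119713] 0.019471091865609223
[-2.70422677 29.40459385  0.2322922 ]
```

View pics/s14.png

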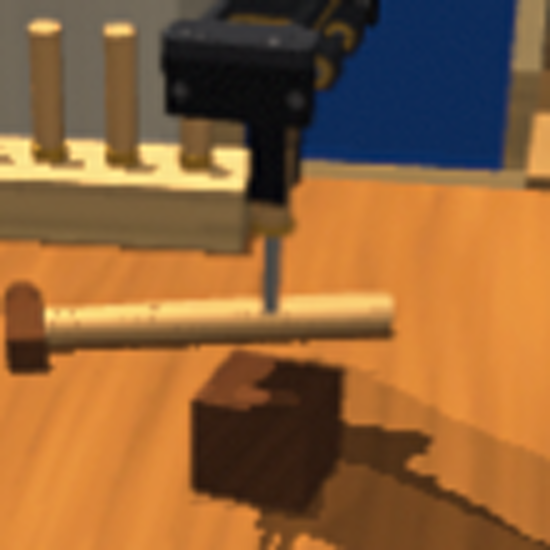

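>>> move_arm --pt "1 -0.2 1.5 0 0 0 0" --pt "1 -0.3 3 0 0 0 0" --pt "1 -0.3 3 0 0 0 0" --pt "1 -0.3 3 0 0 0 0" --pt "1 -0.3 3 0 0 0 0"

```text
time_s: 14.02
tool_pos: [0.5229, -0.1931, 0.1998]
tool_rot: [180.0, -0.1, 173.3]
force: [-0.5, -0.8, -1.5]
grip_width: 0.0195
```

>>> move_arm --pt "1 -0.3 3 0 0 0 0" --pt "1 -0.3 3 0 0 0 0" --pt "1 -0.3 3 0 0 0 0" --pt "1 -0.2 3 0 0 0 0" --pt "1 -0.2 2 0 0 0 0"

```text
time_s: 14.43
tool_pos: [0.5523, -0.0532, 0.1997]
tool_rot: [179.9, -0.1, 173.5]
force: [0.1, -0.3, -0.8]
grip_width: 0.0193
```

>>> move_arm --pt "1 0 0.9 0 0 0 0" --pt "1 0 0 0 0 0 0" --pt "1 0 0 0 0 0 0" --pt "1 0 0 0 0 0 0" --pt "1 0 0 0 0 0 0"

```text
time_s: 14.85
tool_pos: [0.5534, -0.0506, 0.2011]
tool_rot: [-180.0, -0.0, 173.1]
force: [1.4, 0.4, -0.5]
grip_width: 0.0192
```

Run:
```python
from cell import env,viewer
from h import *
o=env.get_obs();print(o['tool_pos'],o['tool_rot'],o['force'],o['grip_width'])
d=viewer.read_camera("wrist");crop(d,150,130,250,200,3,"pics/w15.png")
s=viewer.read_camera("side");crop(s,210,160,100,100,6,"pics/s15.png")
t=viewer.read_camera("top");crop(t,220,140,130,90,6,"pics/t15.png")
T=toolT(o);tip=(T@[0,0,.0963,1])[:3];print(tip,proj(d,[tip],o),proj(s,[tip]),proj(t,[tip]))
```

```text
[ 0.55343836 -0.0505834   0.20110435] [-1.79959734e+02 -5.75627080e-03  1.73118551e+02] [ 1.44685415  0.4113828  -0.53174973] 0.01918922456203869
[ 0.55342064 -0.05064943  0.10480437] [[273.44365464 218.37015182]] [[262.72754915 183.2393237 ]] [[318.74667635 190.68342111]]
```

View pics/w15.png

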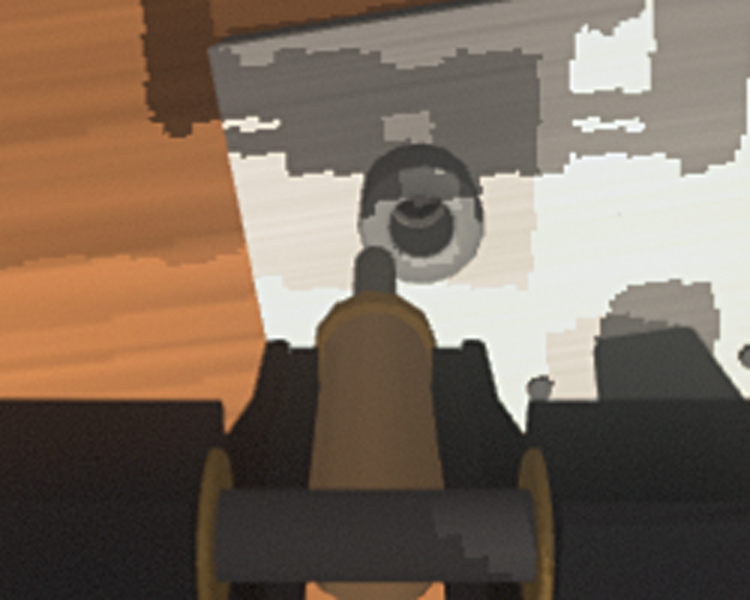

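View pics/s15.png

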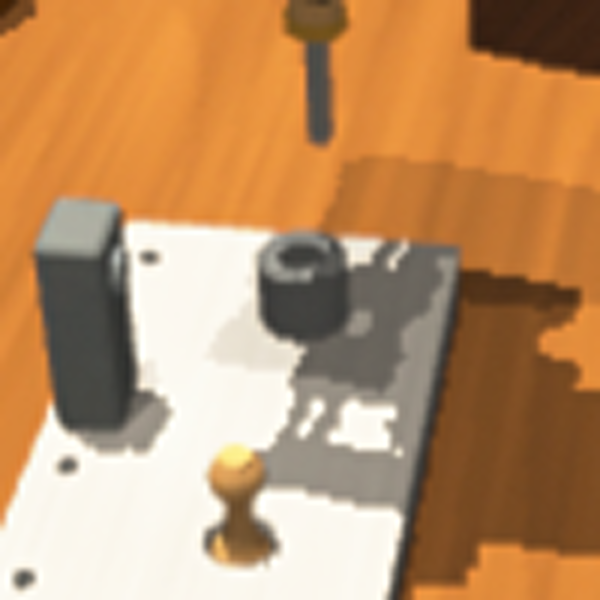

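View pics/t15.png

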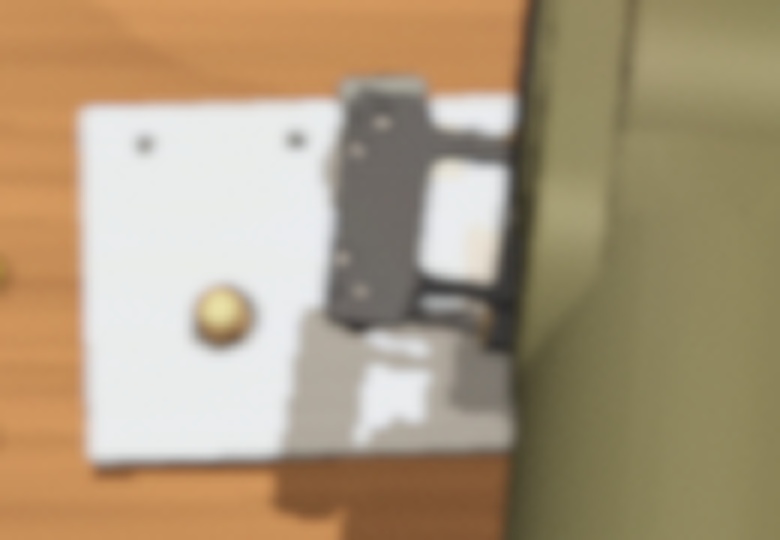

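Run:
```python
from cell import env,viewer
from fit import *
for i in range(3):
    o=env.get_obs();d=viewer.read_camera("wrist");print(o['tool_pos'],o['tool_rot'])
crop(d,250,160,80,80,8,"pics/w16.png")
s=viewer.read_camera("side")
print(unproj(d,[(290.5,205.9)],.06,o),unproj(s,[(260.6,202.1)],.06),unproj(s,[(263.4,182.8)],.105))
```

```text
[ 0.55367389 -0.04953975  0.20122226] [-1.79992330e+02  9.04331078e-03  1.73189263e+02]
[ 0.55370554 -0.04918714  0.20124052] [-1.79998013e+02  8.44404851e-03  1.73220954e+02]
[ 0.55374333 -0.04890686  0.20125516] [1.79997101e+02 1.00884868e-02 1.73244924e+02]
[[ 0.56036176 -0.03544969  0.06      ]] [[ 0.5575039  -0.03867312  0.06      ]] [[ 0.55221387 -0.05239158  0.105     ]]
```

View pics/w16.png

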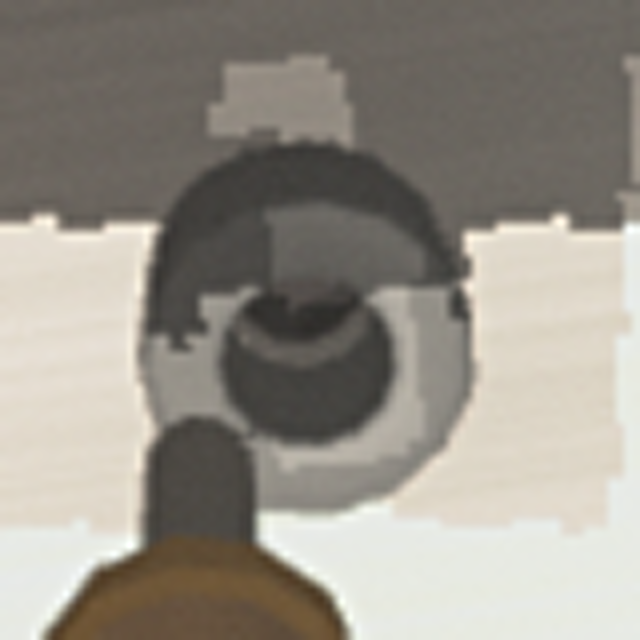

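Run:
```python
from cell import env,viewer
from fit import *
o=env.get_obs();d=viewer.read_camera("wrist");print(o['tool_pos'],o['tool_rot'])
a1=unproj(d,[(287.9,204.7)],.06,o);b=unproj(d,[(274.9,218.3)],o['tool_pos'][2]-.0963,o);print(a1,b,a1-b,o['tool_pos']+(a1-b))
for P in ([.5588,-.0366,.2],[.556,-.038,.2]): print(to(o,P))
```

```text
[ 0.55381026 -0.04851688  0.20123017] [1.79994772e+02 9.82796129e-03 1.73280934e+02]
[[ 0.55911041 -0.03710398  0.06      ]] [[ 0.55389723 -0.04747724  0.10493017]] [[ 0.00521318  0.01037326 -0.04493017]] [[ 0.55902345 -0.03814362  0.1563    ]]
[-0.35609648  1.24187214  0.12319189]
[-0.09439976  1.07007336  0.12313133]
```

>>> move_arm --pt "1 -0.2 0.5 0 0 0 0" --pt "1 -0.2 0.5 1 0 0 0" --pt "1 0 0 1.5 0 0 0" --pt "1 0 0 0.5 0 0 0" --pt "1 0 0 0 0 0 0"

```text
time_s: 15.67
tool_pos: [0.5577, -0.0381, 0.169]
tool_rot: [-180.0, -0.2, 173.4]
force: [-0.8, -0.1, -0.1]
grip_width: 0.0194
```

>>> move_arm --pt "1 0 0 0 0 0 0" --pt "1 0 0 0 0 0 0" --pt "1 0 0 0 0 0 0" --pt "1 0 0 0 0 0 0" --pt "1 0 0 0 0 0 0"

```text
time_s: 16.08
tool_pos: [0.5593, -0.0389, 0.1717]
tool_rot: [180.0, 0.1, 173.3]
force: [1.2, -1.2, -0.3]
grip_width: 0.0191
```

Run:
```python
from cell import env,viewer
from h import *
o=env.get_obs();print(o['tool_pos'],o['tool_rot'],o['force'],o['grip_width'])
d=viewer.read_camera("wrist");crop(d,230,170,90,90,7,"pics/w17.png")
s=viewer.read_camera("side");crop(s,230,160,60,60,10,"pics/s17.png")
T=toolT(o);tip=(T@[0,0,.0963,1])[:3];print(tip,proj(d,[tip],o),proj(s,[tip]))
```

```text
[ 0.55926974 -0.0388547   0.17172211] [1.79983759e+02 5.75416998e-02 1.73297266e+02] [ 1.15825639 -1.17499398 -0.31758879] 0.01914756624716772
[ 0.55936898 -0.03883887  0.07542216] [[273.44406779 218.36969105]] [[259.57285165 196.53805886]]
```

View pics/w17.png

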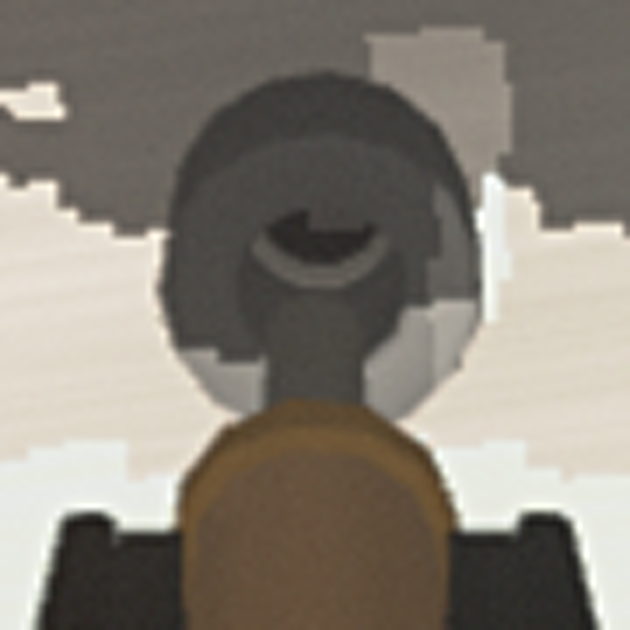

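View pics/s17.png

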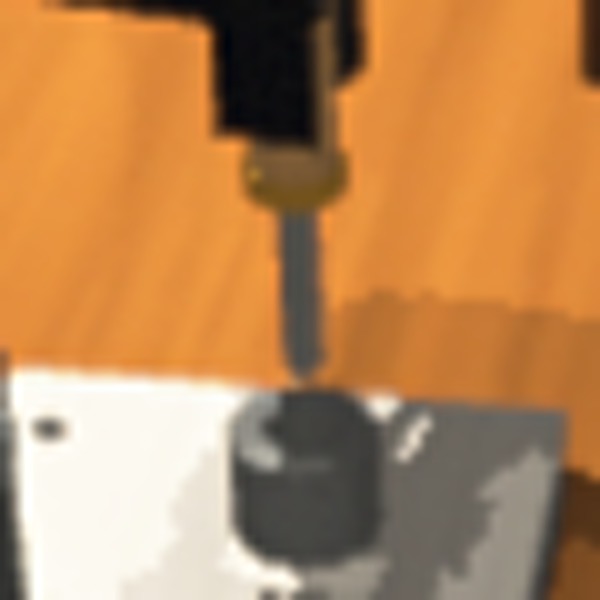

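Run:
```python
from cell import env,viewer
from fit import *
o=env.get_obs();d=viewer.read_camera("wrist");s=viewer.read_camera("side");print(o['tool_pos'],o['tool_rot'])
im=cv2.resize(d['img'][170:260,230:320,::-1],None,fx=7,fy=7,interpolation=cv2.INTER_CUBIC)
x,y=o['tool_pos'][:2]
for r,z,c in ((.018,.06,(0,255,0)),(.009,.06,(0,0,255)),(.018,.03,(255,0,0)),(.005,o['tool_pos'][2]-.0963,(255,255,0))):
    u=(circ(d,o,[x,y,z],r)-[230,170]+.5)*7
    cv2.polylines(im,[u.astype(int)],True,c,1)
cv2.imwrite("pics/w18.png",im)
```

```text
[ 0.55910927 -0.038746    0.17149733] [1.79983744e+02 3.32055629e-02 1.73304637e+02]
```

View pics/w18.png

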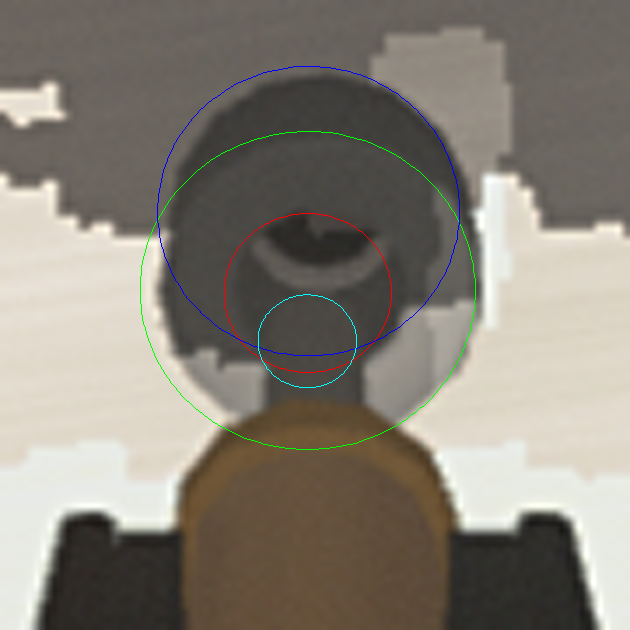

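>>> move_arm --pt "1 0 0.05 0.7 0 0 0" --pt "1 0 0 0.9 0 0 0" --pt "1 0 0 0.9 0 0 0" --pt "1 0 0 0.9 0 0 0" --pt "1 0 0 0.5 0 0 0"

```text
time_s: 16.7
tool_pos: [0.5579, -0.0382, 0.13]
tool_rot: [-180.0, -0.2, 173.3]
force: [-0.2, 0.2, -0.2]
grip_width: 0.0194
```

>>> move_arm --pt "1 0 0 0 0 0 0" --pt "1 0 0 0 0 0 0" --pt "1 0 0 0 0 0 0"

```text
time_s: 16.95
tool_pos: [0.5593, -0.0383, 0.1324]
tool_rot: [180.0, 0.0, 173.3]
force: [0.1, -0.4, -1.3]
grip_width: 0.0194
```

>>> move_arm --pt "1 0 0 0.4 0 0 0" --pt "1 0 0 0.4 0 0 0" --pt "1 0 0 0 0 0 0" --pt "1 0 0 0 0 0 0"

```text
time_s: 17.28
tool_pos: [0.5588, -0.0382, 0.1239]
tool_rot: [-180.0, -0.0, 173.3]
force: [0.1, -0.7, -0.7]
grip_width: 0.0191
```

>>> move_arm --pt "1 0 0 0.2 0 0 0" --pt "1 0 0 0.2 0 0 0" --pt "1 0 0 0 0 0 0" --pt "1 0 0 0 0 0 0"

```text
time_s: 17.62
tool_pos: [0.5593, -0.0383, 0.1206]
tool_rot: [180.0, 0.0, 173.3]
force: [-0.4, 0.1, 2.4]
grip_width: 0.019
```

>>> move_arm --pt "1 0 0 0.15 0 0 0" --pt "1 0 0 0.15 0 0 0" --pt "1 0 0 0 0 0 0" --pt "1 0 0 0 0 0 0"

```text
time_s: 17.95
tool_pos: [0.5595, -0.0383, 0.1181]
tool_rot: [180.0, 0.1, 173.3]
force: [-1.2, 0.9, 7.1]
grip_width: 0.0194
```

>>> move_arm --pt "1 0 0 0.15 0 0 0" --pt "1 0 0 0.1 0 0 0" --pt "1 0 0 0 0 0 0" --pt "1 0 0 0 0 0 0"

```text
time_s: 18.28
tool_pos: [0.56, -0.0384, 0.1177]
tool_rot: [179.9, 0.1, 173.3]
force: [-4.6, 0.6, 18.1]
grip_width: 0.0196
```

>>> move_arm --pt "1 0 0 -0.1 0 0 0" --pt "1 0 0 0 0 0 0" --pt "1 0 0 0 0 0 0" --pt "1 0 0 0 0 0 0" --pt "1 0 0 0 0 0 0"

```text
time_s: 18.7
tool_pos: [0.5598, -0.0383, 0.1179]
tool_rot: [179.9, 0.1, 173.3]
force: [-3.9, 0.6, 13.3]
grip_width: 0.0192
```

>>> move_arm --pt "1 0 0 0 0 0 0" --pt "1 0 0 0 0 0 0" --pt "1 0 0 0 0 0 0" --pt "1 0 0 0 0 0 0" --pt "1 0 0 0 0 0 0"

```text
time_s: 19.12
tool_pos: [0.5598, -0.0384, 0.1179]
tool_rot: [180.0, 0.1, 173.3]
force: [-3.2, 0.8, 13.1]
grip_width: 0.0193
```

Run:
```python
from cell import env,viewer
from h import *
o=env.get_obs();print(o['tool_pos'],o['tool_rot'],o['force'],o['grip_width'])
d=viewer.read_camera("wrist");cv2.imwrite("pics/w19.png",d['img'][:,:,::-1])
s=viewer.read_camera("side");crop(s,190,140,130,220,2.7,"pics/s19.png")
t=viewer.read_camera("top");crop(t,120,140,230,130,3.4,"pics/t19.png")
for i in range(5):
    viewer.read_camera("top");o=env.get_obs();print(o['tool_pos'],o['force'])
```

```text
[ 0.55984322 -0.03835536  0.11786236] [1.79950503e+02 1.04521473e-01 1.73301813e+02] [-3.16089416  0.77291419 13.10132744] 0.019316384112791258
[ 0.55982906 -0.0383477   0.11785686] [-3.37239134 -0.25260214 14.01944813]
[ 0.55982719 -0.03836006  0.11784486] [-4.0683477   0.53487349 14.55175315]
[ 0.55979743 -0.03835414  0.11784447] [-3.50208681  0.11629166 13.9828775 ]
[ 0.55982745 -0.03837343  0.11785311] [-3.97735568  0.4674409  13.7587993 ]
[ 0.55981704 -0.03834936  0.11784978] [-2.22424793 -0.73240821 13.68006872]
```

View pics/s19.png

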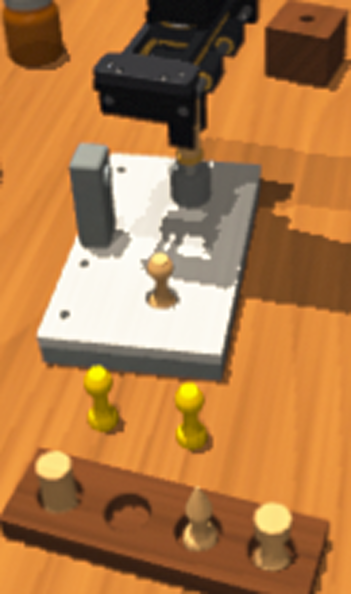

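View pics/w19.png

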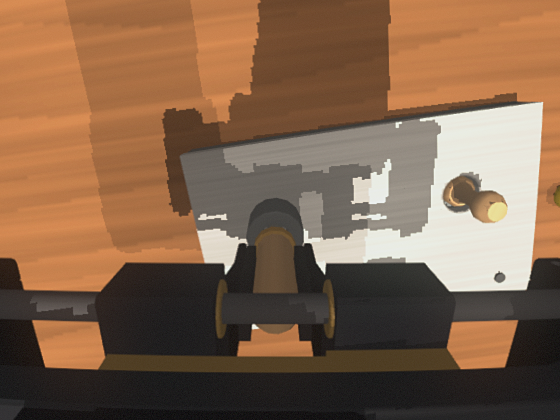

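View pics/t19.png

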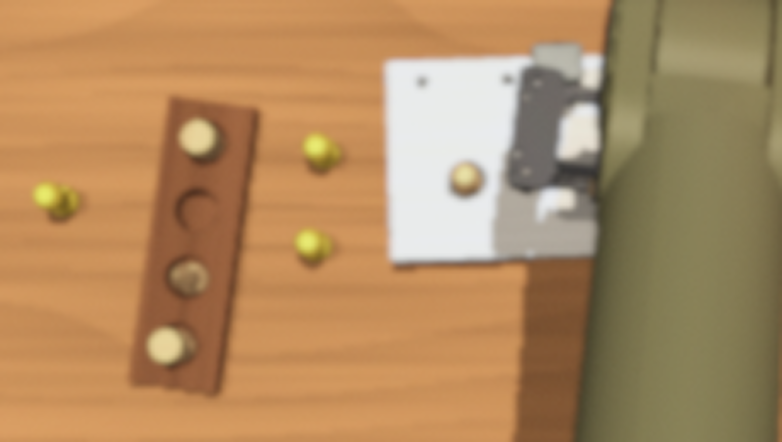

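Run:
```python
from cell import env,job
print(job.sign_off()); o=env.get_obs();print(o['time_s'],o['tool_pos'],o['force'],o['grip_width'])
```

```text
the job is handed in; nothing more can be done
None
the job is handed in; nothing more can be done
```

The job is handed in. The pale pawn stands released in the nest, and the arm holds the stylus down the guard tube with the scan button pressed.

**What I did:** I took the pawn from the second pocket at the far end of the tray. The three yellow look-alikes and the other three pieces were left where they were. I set the pawn in the nest and let go, lifted the stylus from its stand, lined it up over the tube and pressed until the force rose sharply against the stop.

**Last checks at about 19.5 s of the 54 s allowed:**
- **Button:** the tip height works out at 21.6 mm, against 22 mm for a fully pressed button. I worked this out from the tool height, because the button's travel is not in the state.
- **Push:** steady at about 13–14 N upward. There was also 2–4 N sideways in x, probably from the stylus leaning slightly or rubbing the bore.
- **Grip:** commanded at 30 N, with the fingers stopped on the handle at 19.3 mm.
- **Pawn and other pieces:** the pictures show the pawn upright in the nest and the rook, bishop and blank in their pockets.

**Disagreements:** the cameras differed by 2–3 mm on where the nest and tube are. I aligned both fits by comparing the held piece with its hole in the same picture, and neither fit touched the rim on the way in. Sign-off gave no verdict.

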